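Nudge the heat-spreader discs into the bonding fixture

ROBOT

A 6-joint arm with a two-finger parallel gripper is mounted at the origin on a cart in front of the work surface, level with it; the furniture and walls round the work are solid. World frame = base frame: x ahead of the robot, y to its left, z up, the work surface at z = 0. Lengths are in mm, angles in rad, forces in N, time in s.
With the tool pointing down it reaches from about 275 to 775 mm from the base axis. Payload 14.6 kg.
Tool frame: the origin (TCP) lies at the very end of the fingers, on their centre line; the grasp point (between the pads) lies 19 mm behind it (env.tcp_to_grasp is the distance from the TCP to the grasp point, in mm); x points along the fingers, y is the direction in which the jaws open and shut, and the axes are right-handed (so a half turn about x gives the same grasp; the last joint's range is limited). The gripper opens to 85 mm and grips with 20 to 120 N. Pads are 22 mm wide; open, the fingers measure 114 mm over their backs; the gripper's body (76 mm by 85 mm) begins 54 mm behind the grasp point. The pads swing forward as they close: fully open they stand 13 mm farther back than shut.
Start: joints at [-1.394, 0.263, -0.048, 1.259, 0, 1.415], TCP at [171.01, -496.371, 231.278] pointing down, gripper open.
Joint ranges: [-2.65, 2.65], [-0.89, 1.7], [-1.18, 1.37], [-2.13, 2.11], [-1.35, 1.29], [-3.14, 3.14]. Speed limits (rad/s): [1.89, 1.89, 2.57, 2.79, 3.14, 3.14].

INTERFACE

Orientations are given as a rotation vector (axis times angle).
In Python, from rig import env, planner, readout, viewer gives the robot as it stands. Calls block until the motion is done:
- env.movep(position, orientation): joint-space move of the TCP to a pose.
- env.move_linear(position, ori=None, rate=150, max_force=None): straight line of the TCP; ori=None keeps the orientation; rate is the mean speed in mm/s. With max_force (N) it stops when the force on the tool has changed by that much, and returns True; else False.
- env.movej(angles): joint-space move.
- env.gripper_to(opening, grip_force=None): finger opening in mm; grip_force is the grip in N (None keeps the last); returns when the fingers have stopped.
- env.dwell(seconds).
- planner.solve_ik(position, orientation): joint angles nearest the present ones, or None.
- readout.sense(): the state.
- viewer.grab_frame(name): name is "scene" or "side" or "wrist"; returns (picture, depth): 420x560x3 uint8, red, green, blue; 420x560 float32, mm along the optical axis (not along the pixel's ray), 0 where there is no reading.
- viewer.camera_info(name): a dict with "intrinsics" (3x3 intrinsics, pixels), "dist_coeffs" ([k1, k2, p1, p2, k3] as OpenCV has them; the pictures are not rectified), "world_from_camera" (4x4, takes a point from camera to world coordinates). Camera axes: x right, y down, z forward; pixel columns grow to the right and rows downward; lengths in mm; the calibration is good to about 2 mm. A picture is of the moment at which its call begins: read the wrist's pose just before it. camera_info takes no time and is no camera call; for the wrist camera it gives the pose at the moment of the call.
A pose or a line that the arm cannot do raises env.Unreachable and nothing moves.
- env.hand_in(): hands the job in, once; it reports no verdict.
The state is a dict: "t": time; "joints": joint angles; "joint_velocities": joint speeds; "tau": joint torques, N m; "tool_pos": TCP position; "ee_rot": TCP orientation; "contact_force": force on the tool from outside, world axes, zero at the start; "ft_torque": the same for the moment, N m; "width": finger opening in mm.
Only numpy, scipy, OpenCV 4.12 (cv2) and the standard library are available. Lean on these libraries where they do the work, as an engineer would, in place of code of your own. Each camera call takes 0.05 s, during which the arm holds its last target.

TASK

Two bare aluminium discs lie loose on top of the flat grey bonding fixture: with the fingertips, gently push each one across the top until it drops over the edge into the round recess of its own size (the larger disc into the larger recess, the smaller into the smaller) and lies flat and fully home, flush with the fixture's top. Only push the discs, never pick them up, and leave the ring module, tape roll, glue bottle and screwdriver round the fixture where they are.

Things in the scene. Friction and masses are not known exactly. Their poses are not given: they have to be found in the camera images.
- fixture: Bonding fixture: flat grey plate, 150 (its x) x 230 (its y) x 24 mm high, fixed to the bench, with two round flat-floored recesses in its far half. Origin: centre of its underside; x points away from the robot's side (turned by up to 0.35 rad), z up. Its top is flat (the corner screws are flush), at z = 0.024 m. The discs start on the near half, about 120 mm apart; either disc may stand in front of either recess.
- large_recess (a point): Centre of the mouth of the larger recess, level with the fixture's top: 58 mm in diameter, 8 mm deep, with a 1 mm chamfer. At x +35, y +60 mm in the fixture's frame. Same axes as the fixture.
- small_recess (a point): Centre of the mouth of the smaller recess, level with the fixture's top: 44 mm in diameter, 8 mm deep, with a 1 mm chamfer. At x +35, y -60 mm in the fixture's frame. Same axes as the fixture.
- large_disc: Larger loose aluminium disc, 54 mm in diameter, 8 mm thick, about 50 g, lying flat on the fixture's top; slides easily. Origin: centre of its underside, z along its axis. It lies flush when it is down in the larger recess (2 mm of play all round).
- small_disc: Smaller loose aluminium disc, 40 mm in diameter, 8 mm thick, about 30 g, lying flat on the fixture's top; slides easily. Origin: centre of its underside, z along its axis. It fits the smaller recess (2 mm of play all round), and would also fall into the larger one, which is wrong.
- ring_module: Bystander: black round module, 37 mm wide, 22 mm high, standing on the bench right (-y) of the fixture. Origin: centre of its underside.
- tape_roll: Bystander: dark roll of tape, 53 mm wide, 19 mm high, lying flat on the bench right (-y) of the fixture. Origin: centre of its underside.
- glue_bottle: Bystander: small white bottle with a pointed blue nozzle, 36 x 48 x 107 mm high, standing on the bench beyond the fixture's far right corner. Origin: centre of its underside.
- driver: Bystander: black-handled screwdriver, 19 x 149 x 19 mm, lying on the bench left of the fixture, roughly along the fixture's x. Origin: centre of its underside, long axis y.
Not all that is in view belongs to the job. Leave any brown look-alike of the small_disc alone.

How it is judged (in metres and radians):
At the end, for the whole second after the job is handed in: Each disc lies at rest in the recess of its own size: centre within 5 mm of the recess's axis, underside at least 6.5 mm below the fixture's top (recess 8 mm deep), tilted less than 0.06 rad (horizontal distance between large_disc and large_recess below 0.005 m and z of large_disc in the frame of large_recess below -0.0065 m and angle between each of large_disc, small_disc's own z axis and vertical below 0.06 rad and linear speed of each of large_disc, small_disc below 0.01 m/s and horizontal distance between small_disc and small_recess below 0.005 m and z of small_disc in the frame of small_recess below -0.0065 m); the robot touches nothing.
It fails at once if a disc is lifted more than 8 mm off the fixture's top (height (world z) of any of large_disc, small_disc above 0.032 m).
It fails at once if the fingers load a disc with more than 30 N (contact force between the fingers and large_disc above 30 N or contact force between the fingers and small_disc above 30 N).
It fails at once if the ring module, tape roll, glue bottle or screwdriver is moved more than 15 mm (distance of any of ring_module, tape_roll, glue_bottle, driver from where it was at the start of the episode above 0.015 m).
It also fails if it takes over 51 s, if anything falls off the work surface, if the arm or the gripper's body presses on something with over 40 N, if the wrist force passes 120 N, or if a joint passes its speed limit or range.

## Working session

There is one attempt and no reset: what is moved stays moved. The work goes in short steps, each a Python script; the robot and the scene stay as the last script left them, time stands still between calls to the robot, and variables do not carry over. Pictures are saved under pics/ and viewed, and the job is handed in when it is done.

```bash
mkdir -p pics; ls
python3 - <<'E'
from rig import env, planner, readout, viewer
import cv2,numpy as np
s=readout.sense();print(s)
for n in("scene","side"):
    im,d=viewer.grab_frame(n);cv2.imwrite(f"pics/{n}0.png",im[:,:,::-1]);np.savez(f"pics/{n}0.npz",im=im,d=d)
    c=viewer.camera_info(n);print(n,c)
E
```

```text
pics
{'t': 0.0, 'joints': array([-1.39428122e+00,  2.63551286e-01, -4.89512229e-02,  1.25941037e+00,
       -1.02105479e-05,  1.41550681e+00]), 'joint_velocities': array([ 2.10343558e-04,  2.60586879e-03,  8.02755405e-05,  1.75896785e-03,
        2.40414266e-03, -5.94822977e-04]), 'tau': array([ 1.06625230e-03, -6.37599921e+01,  3.84567082e+01,  1.34841641e-02,
       -1.76553494e-04,  2.34159231e-06]), 'tool_pos': array([ 170.96547859, -496.08150609,  230.80515881]), 'ee_rot': array([ 2.04210073,  0.34309166, -2.04214641]), 'contact_force': array([-0.8267811 , -1.18404527,  0.0659911 ]), 'ft_torque': array([-0.06788367,  0.01616084,  0.02969511]), 'width': 85.08022725964705}
scene {'intrinsics': array([[462.95929613,   0.        , 276.72595294],
       [  0.        , 462.95929613, 208.39365504],
       [  0.        ,   0.        ,   1.        ]]), 'dist_coeffs': array([0.02442056, 0.        , 0.        , 0.        , 0.        ]), 'world_from_camera': array([[-7.69771849e-01, -4.67243659e-01,  4.34896153e-01,
         9.52862493e+01],
       [-6.38065953e-01,  5.44055417e-01, -5.44862867e-01,
         5.33910485e+02],
       [ 1.79761119e-02, -6.96912524e-01, -7.16930814e-01,
         7.40897386e+02],
       [ 0.00000000e+00,  0.00000000e+00,  0.00000000e+00,
         1.00000000e+00]])}
side {'intrinsics': array([[426.3980418 ,   0.        , 287.42366859],
       [  0.        , 426.3980418 , 205.38961996],
       [  0.        ,   0.        ,   1.        ]]), 'dist_coeffs': array([0.00146247, 0.        , 0.        , 0.        , 0.        ]), 'world_from_camera': array([[ 9.65601368e-01, -1.03155632e-01,  2.38689995e-01,
         3.27088755e+02],
       [-2.59728562e-01, -4.26586219e-01,  8.66351702e-01,
        -7.09688172e+02],
       [ 1.24528049e-02, -8.98544998e-01, -4.38704700e-01,
         4.19849888e+02],
       [ 0.00000000e+00,  0.00000000e+00,  0.00000000e+00,
         1.00000000e+00]])}
```

View pics/scene0.png

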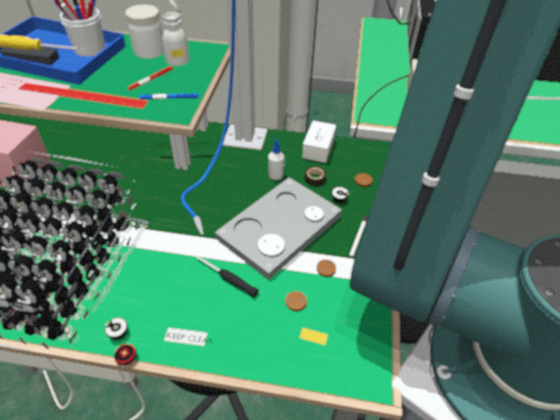

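View pics/side0.png

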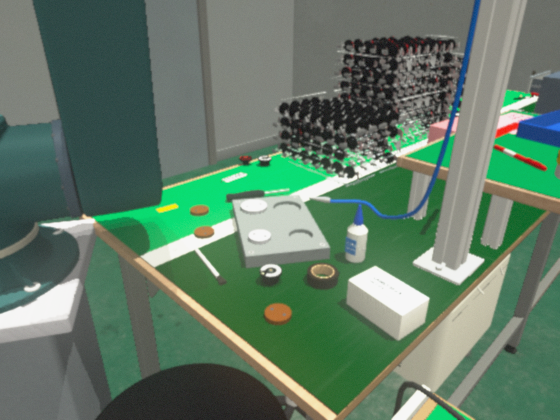

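Scene view: fixture centred at about (280,224). Two bare silver discs lie on it, the larger at (271,244) and the smaller at (315,214); the recesses are at (247,229) and (287,198). The brown discs at (326,268), (296,300) and (363,180) are on the bench, so they are look-alikes to leave alone. I'll measure next and confirm with crops.

```bash
cat > h.py <<'E'
import cv2,numpy as np
def rays(c,uv):
    K=c['intrinsics'];T=c['world_from_camera']
    n=cv2.undistortPoints(np.array(uv,float).reshape(-1,1,2),K,c['dist_coeffs']).reshape(-1,2)
    return T[:3,3],np.c_[n,np.ones(len(n))]@T[:3,:3].T
def plane(c,uv,z):
    o,d=rays(c,uv);return o+d*((z-o[2])/d[:,2])[:,None]
def pix(c,P):
    T=np.linalg.inv(c['world_from_camera'])
    P=np.array(P,float).reshape(-1,3)
    return cv2.projectPoints(P,cv2.Rodrigues(T[:3,:3])[0],T[:3,3],c['intrinsics'],c['dist_coeffs'])[0].reshape(-1,2)
E
python3 - <<'E'
from rig import viewer
from h import *
for n in("scene","side"):
    f=np.load(f"pics/{n}0.npz");im=f['im'];c=viewer.camera_info(n)
    print(n, plane(c,[(271,244),(315,214)] if n=="scene" else [(254,206),(261,236)],32).round(1).tolist())
    print(plane(c,[(247,229),(287,198)] if n=="scene" else [(289,206),(300,236)],24).round(1).tolist())
    x,y=(190,150) if n=="scene" else (200,170)
    cv2.imwrite(f"pics/{n}0c.png",cv2.resize(im[y:y+140,x:x+180,::-1],None,fx=4,fy=4,interpolation=cv2.INTER_CUBIC))
E
```

```text
scene [[471.0, 78.5, 32.0], [453.3, -44.9, 32.0]]
[[538.9, 74.8, 24.0], [533.4, -50.4, 24.0]]
side [[470.3, 69.7, 32.0], [459.0, -54.1, 32.0]]
[[544.9, 68.4, 24.0], [531.6, -57.8, 24.0]]
```

View pics/scene0c.png

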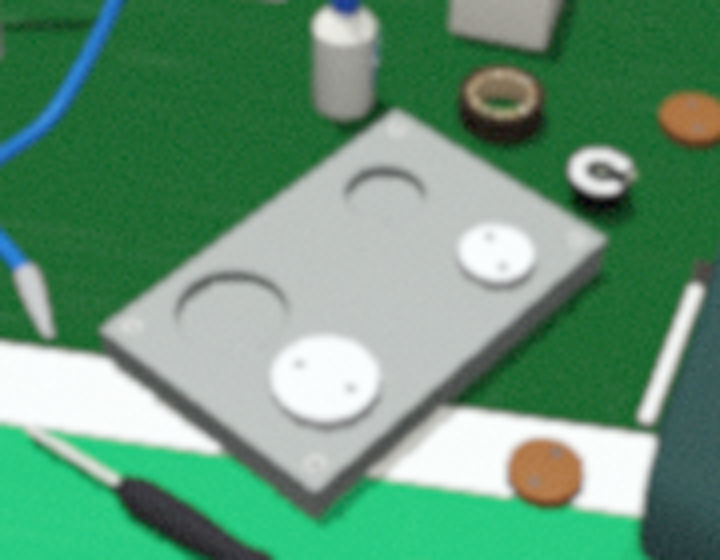

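View pics/side0c.png

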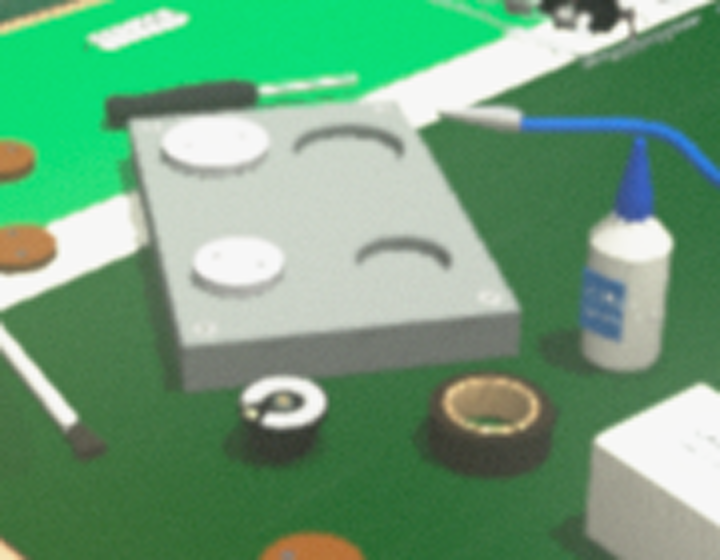

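Both bare silver discs (crop: large at 325,378, small at 497,253; both in the near half) lie in front of the recess of their own size. The brown ones are off the fixture. I'll take a wrist view from above for an accurate measurement.

Run:
```python
from rig import env, planner, readout, viewer
from h import *
from scipy.spatial.transform import Rotation as R
c=viewer.camera_info("wrist");s=readout.sense()
Rt=R.from_rotvec(s['ee_rot']).as_matrix();T=c['world_from_camera']
print(Rt.round(3));print("cam in tool",(Rt.T@(T[:3,3]-s['tool_pos'])).round(1));print((Rt.T@T[:3,:3]).round(3),c['intrinsics'][0,0])
f=0.0
for sg in(1,-1):
    y=np.array([0,sg,0.]);x=np.array([0,0,-1.]);M=np.c_[x,y,np.cross(x,y)]
    print(sg,[planner.solve_ik(p,R.from_matrix(M).as_rotvec()) for p in([440,10,300],[440,60,60])])
```

```text
[[-0.     0.326 -0.945]
 [ 0.001 -0.945 -0.326]
 [-1.    -0.001 -0.   ]]
cam in tool [-143.6    0.2  -69.2]
[[ 0.    -0.27   0.963]
 [ 1.    -0.    -0.   ]
 [ 0.     0.963  0.27 ]] 359.81574818581225
1 [array([-0.16283752,  0.1027303 , -0.06903058,  1.39903545,  0.        ,
       -0.16283752]), array([-0.04836009,  0.25803771, -0.56657555,  0.74618307,  0.        ,
       -0.04836009])]
-1 [array([-0.16283752,  0.1027303 , -0.06903058,  1.39903545,  0.        ,
        2.97875514]), array([-0.04836009,  0.25803771, -0.56657555,  0.74618307,  0.        ,
        3.09323256])]
```

```bash
cat >> h.py <<'E'
from scipy.spatial.transform import Rotation as R
def ori(th):
    y=np.array([-np.sin(th),np.cos(th),0.]);x=np.array([0,0,-1.])
    return R.from_matrix(np.c_[x,y,np.cross(x,y)]).as_rotvec()
E
python3 - <<'E'
from rig import env, planner, readout, viewer
from h import *
env.movep([465,10,230],ori(0.0))
env.dwell(0.3)
c=viewer.camera_info("wrist")
im,d=viewer.grab_frame("wrist");cv2.imwrite("pics/w1.png",im[:,:,::-1])
np.savez("pics/w1.npz",im=im,d=d,**c);s=readout.sense();print(s['t'],s['tool_pos'],s['contact_force'])
E
```

```text
2.55 [465.02493575   9.78849641 229.97145362] [-0.43823962  0.24797318 -0.12263971]
```

View pics/w1.png

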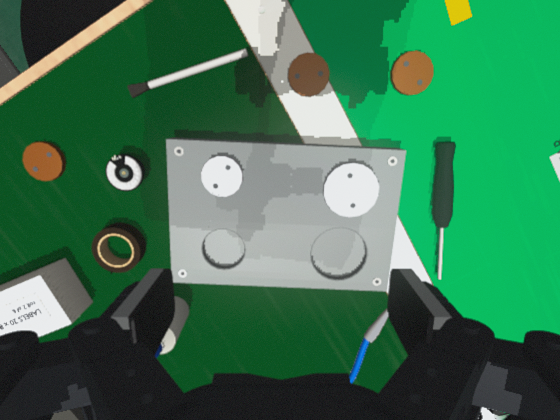

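Wrist view: fixture outline at about (167,140)-(405,290), small disc (222,176), large disc (351,189), small recess (224,248), large recess (339,252). The top of the image is the robot's side.

```bash
cat >> h.py <<'E'
def circ(P):
    A=np.c_[2*P[:,:2],np.ones(len(P))];b=(P[:,:2]**2).sum(1)
    s=np.linalg.lstsq(A,b,rcond=None)[0];return s[:2],np.sqrt(s[2]+s[0]**2+s[1]**2)
def measure(im,c):
    out={}
    hsv=cv2.cvtColor(im,cv2.COLOR_RGB2HSV)
    # plate
    m=((hsv[...,1]<45)&(hsv[...,2]>70)).astype(np.uint8)
    roi=np.zeros_like(m);roi[120:310,150:420]=1
    m=cv2.morphologyEx(m*roi,cv2.MORPH_OPEN,np.ones((5,5)))
    n,l,st,_=cv2.connectedComponentsWithStats(m);k=1+np.argmax(st[1:,4]);print("plate area",st[k])
    pm=(l==k).astype(np.uint8)
    cnt=max(cv2.findContours(pm,cv2.RETR_EXTERNAL,cv2.CHAIN_APPROX_NONE)[0],key=cv2.contourArea)
    P=plane(c,cnt.reshape(-1,2),24)
    out['plate']=(cv2.minAreaRect(P[:,:2].astype(np.float32)))
    out['mask']=pm
    g=cv2.cvtColor(im,cv2.COLOR_RGB2GRAY)
    w=((g>205)&(hsv[...,1]<30)).astype(np.uint8)*roi
    for cn in cv2.findContours(w,cv2.RETR_EXTERNAL,cv2.CHAIN_APPROX_NONE)[0]:
        if cv2.contourArea(cn)>500: out.setdefault('discs',[]).append((circ(plane(c,cn.reshape(-1,2),32)),cv2.contourArea(cn)))
    return out
E
python3 - <<'E'
from h import *
f=np.load("pics/w1.npz");im=f['im'];c={k:f[k] for k in('intrinsics','dist_coeffs','world_from_camera')}
o=measure(im,c);print(o['plate'],o['discs'])
print("recess eyeball",plane(c,[(224,248),(339,252)],24).round(1).tolist())
print("corners",plane(c,[(167,139),(406,150),(387,292),(173,282)],24).round(1).tolist())
print("depth z check",[ (c['world_from_camera']@np.r_[ (np.r_[cv2.undistortPoints(np.array([[[u,v]]],float),c['intrinsics'],c['dist_coeffs'])[0,0],1])*f['d'][v,u],1])[:3].round(1) for u,v in((282,215),(222,176),(351,189),(224,248))])
v=cv2.resize(im[120:310,150:420,::-1],None,fx=2.9,fy=2.9,interpolation=cv2.INTER_CUBIC);cv2.imwrite("pics/w1c.png",v)
cv2.imwrite("pics/w1m.png",o['mask'][120:310,150:420]*255)
E
```

```text
plate area [  166   120   254   172 35516]
((491.35064697265625, 29.51935577392578), (265.5651550292969, 175.7867431640625), 87.29962158203125) [((array([531.98149504, 136.21015644]), np.float64(22.867963981476823)), 849.5), ((array([471.39944235,  77.97138906]), np.float64(26.182555471784895)), 2247.0), ((array([457.66114024, -47.29085684]), np.float64(19.03631297233474)), 1224.5), ((array([413.05031743,  50.42147693]), np.float64(19.206199300294916)), 886.0)]
recess eyeball [[534.0, -49.1, 24.0], [538.5, 70.4, 24.0]]
corners [[422.8, -98.7, 24.0], [433.4, 130.5, 24.0], [584.6, 124.0, 24.0], [572.6, -105.1, 24.0]]
depth z check [array([498.1,  11.1,  25. ]), array([457.1, -46.3,  32.6]), array([469.6,  77.5,  34. ]), array([536.8, -50.3,  16.8])]
```

View pics/w1c.png

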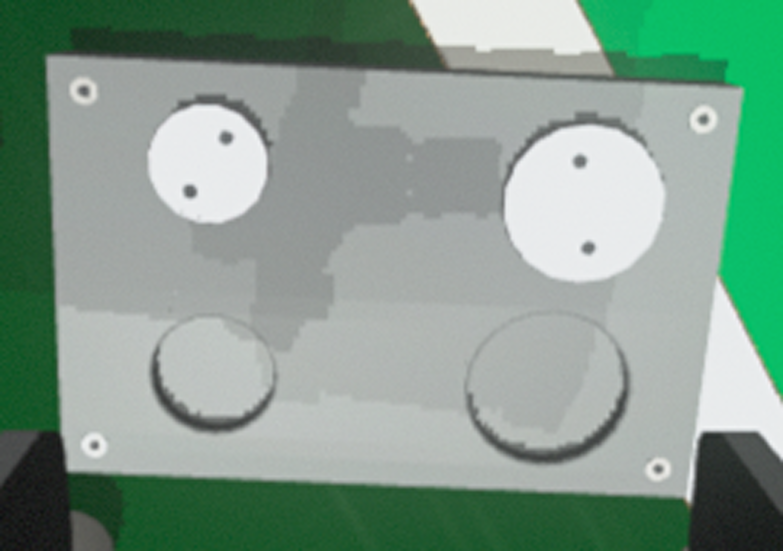

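View pics/w1m.png

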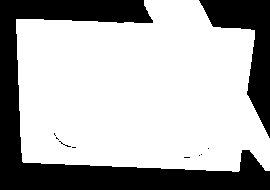

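The wrist measurements hold up: sides come out 229 x 151 mm (230 x 150 expected), disc radii 26.2 and 19.0 (27 and 20), and heights agree. Next I set the finger opening to 26 mm and touch down on the bare plate between the discs to find the real fingertip height.

Run:
```python
from rig import env, planner, readout, viewer
from h import *
env.gripper_to(26)
env.movep([475,14,70],ori(-0.0465))
env.dwell(0.2)
print(readout.sense()['contact_force'])
r=env.move_linear([475,14,14],rate=20,max_force=4)
s=readout.sense();print(r,s['t'],s['tool_pos'],s['contact_force'],s['width'])
env.move_linear([475,14,70],rate=100)
im,_=viewer.grab_frame("wrist");cv2.imwrite("pics/w2.png",im[:,:,::-1]);print(readout.sense()['t'])
```

```text
[-0.10697846  0.03757879 -0.44879927]
True 6.0667 [475.02192213  14.00730873  23.8054276 ] [-1.90260066 -0.30610966 10.08345742] 26.139119881060637
6.7333
```

View pics/w2.png

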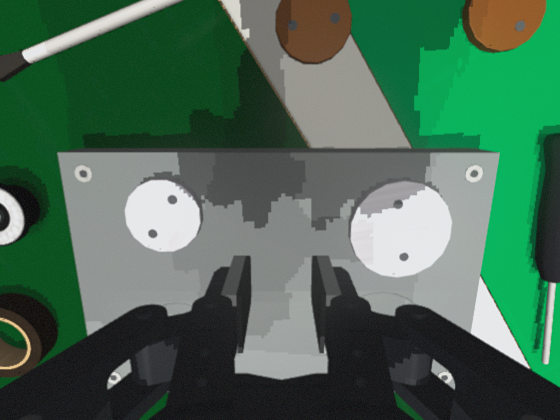

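Contact came at TCP z = 23.8, so the TCP does track the fingertips. The wrist picture shows the fingers between the discs, plate edges level, so the yaw is confirmed. Now the first part of the large disc push, stopping short of the recess to look.

```bash
cat >> h.py <<'E'
REC={'L':np.array([541.1,71.0]),'S':np.array([535.5,-48.8])}
OFF={'L':11+np.sqrt(27**2-13**2),'S':11+np.sqrt(20**2-13**2)}
def look(name):
    from rig import viewer
    c=viewer.camera_info("wrist");im,d=viewer.grab_frame("wrist")
    cv2.imwrite(f"pics/{name}.png",im[:,:,::-1]);np.savez(f"pics/{name}.npz",im=im,d=d,**c);return im,c
def push1(k,disc,stop,name):
    from rig import env,readout
    disc=np.array(disc);v=REC[k]-disc;D=np.linalg.norm(v);u=v/D;th=np.arctan2(u[1],u[0]);o=ori(th)
    at=lambda d,z:np.r_[REC[k]-u*(d+OFF[k]),z]
    print(k,"D",D,"th",th)
    env.movep(at(D+10,70),o)
    env.move_linear(at(D+10,26.5),rate=100)
    env.dwell(.1)
    r=env.move_linear(at(stop,26.5),rate=35,max_force=8)
    s=readout.sense();print(r,s['t'],s['tool_pos'],s['contact_force'])
    env.move_linear(at(stop+4,26.5),rate=60)
    env.move_linear(at(stop+60,110),rate=150)
    env.dwell(.2)
    return look(name)
E
python3 - <<'E'
from h import *
push1('L',[471.4,78.0],16,'w3')
E
```

```text
L D 70.05062455110594 th -0.10009478882900398
False 9.825 [490.60747007  76.10454789  26.51779207] [ 0.32136775 -0.09006908 -0.03749703]
```

View pics/w3.png

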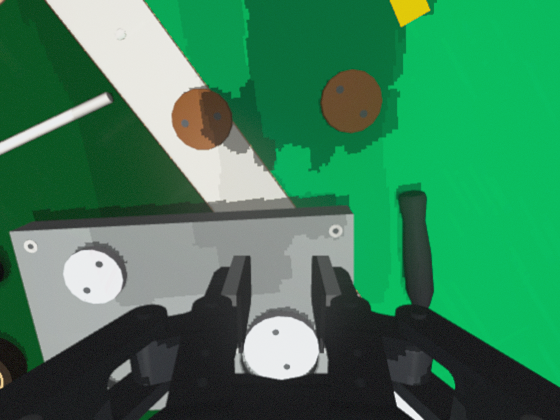

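The disc has moved straight ahead and sits at (281,347), but the gripper hides the recess. I'll look from the first viewpoint.

Run:
```python
from rig import env,readout,viewer
from h import *
env.movep([455,10,230],ori(-0.0465));env.dwell(.2)
im,c=look('w4');print(readout.sense()['t'])
o=measure(im,c);print(o['discs'])
cv2.imwrite("pics/w4c.png",cv2.resize(im[130:320,150:420,::-1],None,fx=2.9,fy=2.9,interpolation=cv2.INTER_CUBIC))
```

```text
12.0167
plate area [  165   120   255   187 34484]
[((array([524.03463404,  74.76874833]), np.float64(24.227083453904363)), 1659.5), ((array([547.05329957, 132.46346208]), np.float64(31.435959293531823)), 1626.0), ((array([457.51128921, -47.30079439]), np.float64(18.987303063035224)), 1188.0), ((array([407.06175344,  47.73410542]), np.float64(22.312894793894557)), 1402.5)]
```

View pics/w4c.png

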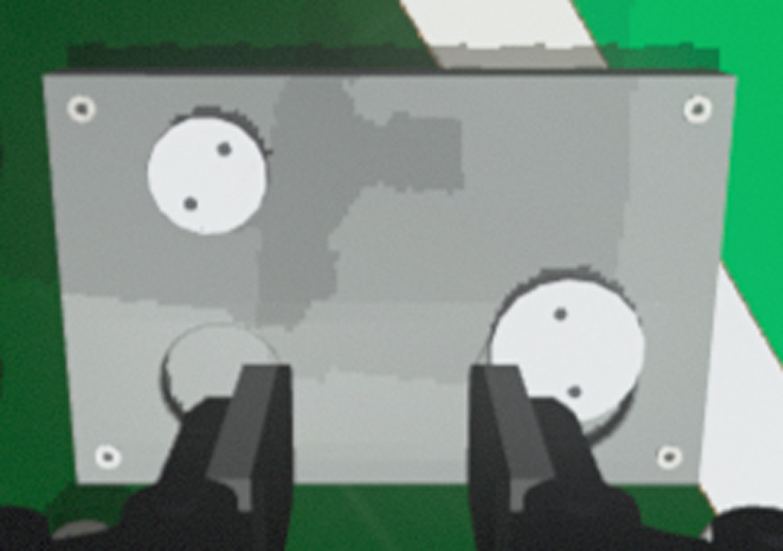

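Run:
```python
from h import *
f=np.load("pics/w4.npz");im=f['im'];c={k:f[k] for k in('intrinsics','dist_coeffs','world_from_camera')}
g=cv2.cvtColor(im,cv2.COLOR_RGB2GRAY)
w=(g>205).astype(np.uint8);w[:215]=0;w[:,:300]=0;w[:,390:]=0
cn=max(cv2.findContours(w,0,1)[0],key=cv2.contourArea).reshape(-1,2)
q=cn[(cn[:,1]<255)|(cn[:,0]>352)]
print(circ(plane(c,q,32)),len(q))
k=lambda x,y:(x/2.9+150,y/2.9+130)
print(plane(c,[k(43,74),k(737,77),k(697,484),k(78,484)],24).round(1).tolist())
print(plane(c,[k(81,109),k(698,109),k(670,457),k(107,457)],24).round(1).tolist())
f=np.load("pics/w1.npz");c={k:f[k] for k in('intrinsics','dist_coeffs','world_from_camera')}
k=lambda x,y:(x/2.9+150,y/2.9+120)
S=plane(c,[k(83,91),k(703,120),k(658,469),k(94,446)],24);print(S.round(1).tolist(),S.mean(0))
print(plane(c,[k(466,387),k(629,387),k(547,311),k(547,464)],24).round(1).tolist(),plane(c,[k(152,372),k(276,372),k(214,313),k(214,432)],24).round(1).tolist())
```

```text
(array([525.70060017,  73.63027409]), np.float64(25.411293072214647)) 109
[[422.4, -99.6, 24.0], [434.0, 130.9, 24.0], [584.1, 122.9, 24.0], [573.5, -106.5, 24.0]]
[[434.6, -88.4, 24.0], [444.2, 118.3, 24.0], [572.5, 112.5, 24.0], [563.0, -94.5, 24.0]]
[[434.6, -88.5, 24.0], [444.4, 118.3, 24.0], [572.5, 112.2, 24.0], [563.1, -94.4, 24.0]] [503.63172103  11.91212453  24.        ]
[[540.1, 41.0, 24.0], [540.2, 99.5, 24.0], [511.5, 68.9, 24.0], [570.4, 71.4, 24.0]] [[534.2, -71.5, 24.0], [534.3, -27.1, 24.0], [512.1, -48.3, 24.0], [557.6, -50.3, 24.0]]
```

The refit puts the large disc within about 1 mm of the arm's prediction. The recess rim and screw centres give refined recess centres of L (541.1,70.0) and S (535.3,-49.5). Now I finish the large push.

```bash
cat >> h.py <<'E'
REC={'L':np.array([541.1,69.8]),'S':np.array([535.3,-49.9])}
E
python3 - <<'E'
from h import *
from rig import readout
push1('L',[525.3,72.8],-1.5,'w5')
print(readout.sense()['t'])
E
```

```text
L D 16.082288394379766 th -0.18763977180436545
False 14.3833 [508.28508024  76.04247495  26.44882749] [-0.3629237  -0.12134522 -0.15445734]
15.7
```

View pics/w5.png

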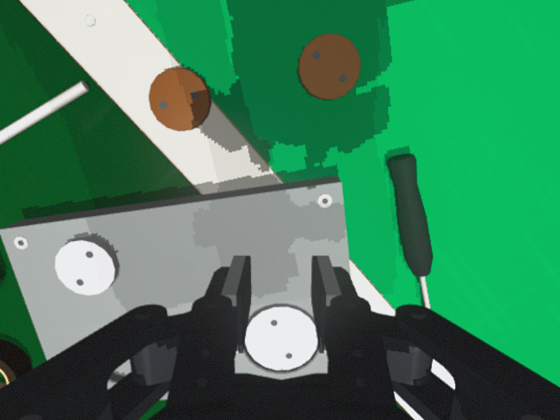

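The large disc appears seated: an even thin ring around it at (281,338) and no overlap shadow. Now the small disc in one self-centring push.

Run:
```python
from h import *
from rig import readout,env
push1('S',[457.6,-47.8],-1.5,'w6')
env.movep([440,10,230],ori(-0.0465));env.dwell(.2)
im,c=look('w7');print(readout.sense()['t'])
cv2.imwrite("pics/w7c.png",cv2.resize(im[130:330,150:420,::-1],None,fx=2.9,fy=2.9,interpolation=cv2.INTER_CUBIC))
```

```text
S D 77.72837319795127 th -0.02702044918726483
False 19.7083 [510.52299254 -49.2140116   26.49109188] [ 0.35786681  0.68286784 -0.10865891]
21.8667
```

View pics/w7c.png

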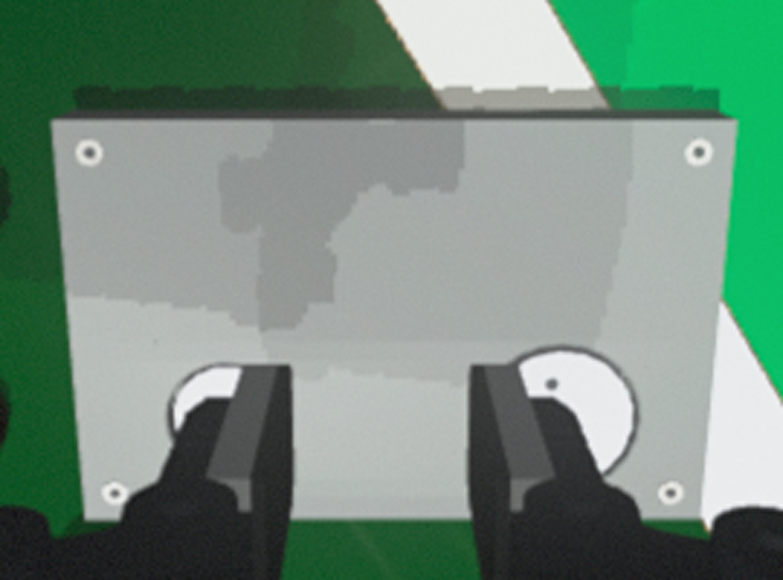

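Both look seated, each with a thin dark ring around it, but the fingers hide part of the view. I'll open the gripper and check the whole area, including depth and the fixed cameras.

Run:
```python
from h import *
from rig import readout,env,viewer
env.movep([465,10,230],ori(0.0));env.gripper_to(85);env.dwell(.2)
im,c=look('w8');d=np.load('pics/w8.npz')['d']
cv2.imwrite("pics/w8c.png",cv2.resize(im[120:310,150:420,::-1],None,fx=2.9,fy=2.9,interpolation=cv2.INTER_CUBIC))
v,u=np.mgrid[0:420,0:560]
n=cv2.undistortPoints(np.stack([u,v],-1).reshape(-1,1,2).astype(float),c['intrinsics'],c['dist_coeffs']).reshape(-1,2)
dd=d.reshape(-1);P=(np.c_[n,np.ones(len(n))]*dd[:,None])@c['world_from_camera'][:3,:3].T+c['world_from_camera'][:3,3]
g=cv2.cvtColor(im,cv2.COLOR_RGB2GRAY).reshape(-1)
pl=(np.hypot(P[:,0]-480,P[:,1]-12)<25)&(dd>0);print("plate z",np.median(P[pl,2]))
for k,r in(('L',27),('S',20)):
    m=(np.hypot(*(P[:,:2]-REC[k]).T)<r-4)&(dd>0);Q=P[m]
    A=np.c_[Q[:,:2]-REC[k],np.ones(len(Q))];s=np.linalg.lstsq(A,Q[:,2],rcond=None)[0]
    print(k,"z",s[2],"tilt",np.hypot(*s[:2]),len(Q))
    w=((g>195)&(np.hypot(*(P[:,:2]-REC[k]).T)<r+12)).reshape(420,560).astype(np.uint8)
    cn=max(cv2.findContours(w,0,1)[0],key=cv2.contourArea).reshape(-1,2)
    print(k,"circle",circ(plane(c,cn,24)),"rec",REC[k])
for q in("scene","side"):
    im,_=viewer.grab_frame(q);x,y=(190,150) if q=="scene" else (200,170)
    cv2.imwrite(f"pics/{q}9.png",cv2.resize(im[y:y+140,x:x+180,::-1],None,fx=4,fy=4,interpolation=cv2.INTER_CUBIC))
print(readout.sense()['t'])
```

```text
plate z 25.424770058867352
L z 24.67342228786254 tilt 0.002976334723930636 1415
L circle (array([540.6771912 ,  70.36754099]), np.float64(25.96284122299187)) rec [541.1  69.8]
S z 24.655228023175784 tilt 0.003079786442610765 699
S circle (array([533.83383007, -49.73258867]), np.float64(19.04782289235466)) rec [535.3 -49.9]
23.075
```

View pics/w8c.png

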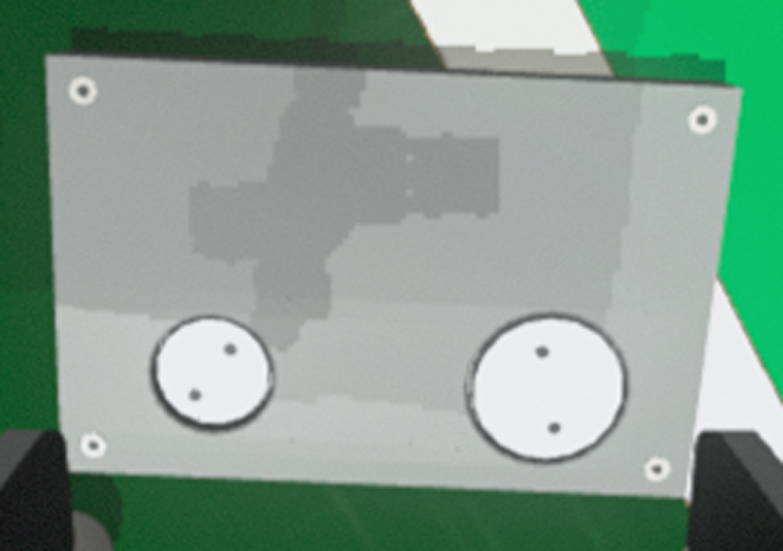

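View pics/side9.png

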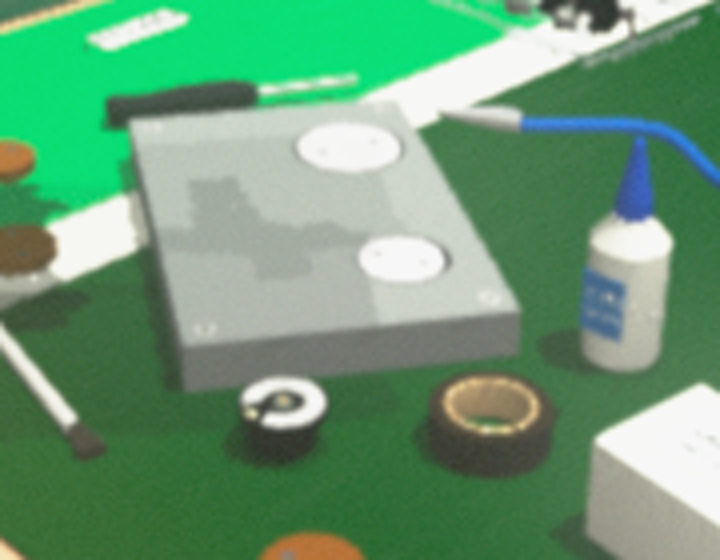

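The crop shows both discs flush in their recesses, small at (212,372) and large at (548,388). The side view shows the bystanders where they started. Handing in.

Run:
```python
from rig import env
print(env.hand_in())
```

```text
the job is handed in; nothing more can be done
None
```

Both discs are in the recess of their own size, and I handed the job in at about 23 s of the 51 s allowed. The hand-in gives no verdict, so this rests on my own checks.

- **Pushing:** I used the two fingertips 26 mm apart and 2.5 mm above the fixture's top. The large disc took two pushes with a look in between, and the small one took a single push. The 8 N force stop never tripped.
- **Seating:** the last wrist picture and its depth put both disc tops level with the fixture's top to within about 1 mm, tilted about 0.003 rad. The centres are about 0.7 mm (large) and 1.5 mm (small) from the recess axes.
- **Bystanders:** in the side camera the ring module, tape roll, glue bottle and screwdriver look unmoved. I compared those pictures by eye only. At hand-in the gripper was open and clear, at z = 230 mm.

One disagreement: my first positions, read by eye from the scene and side cameras, differed by up to 9 mm. I worked from the wrist camera's measurements instead, which agreed with the arm to about 1 mm.

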